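# Log the board, then hold it on the test probes with the cam lever

## Task

Log the job by squeezing the orange trigger of the code scanner fully against its fixed grip and letting it spring back. Then take the red grip of the test fixture's cam lever, turn the lever up to its highest lift point (lever straight up) so that the board is pressed against the brass probes, and hold it there: the lever springs back if let go, so finish while still holding the red grip. Leave the amber tape roll, the flux jar and the red USB stick where they are.

Things in the scene. Friction and masses are not known exactly. Their poses are not given: they have to be found in the camera images.
- fixture: Bolted-down test fixture: dark base 130 (x) x 125 (y) x 12 mm, two cheeks at y = +-52 mm (44 mm long in x, 10 mm thick) carrying a bridge; top 114 mm high. Origin: centre of its underside on the desk; at rest the lever points along its -x (the side towards the robot), z up. Its place and yaw vary; it stands left or right of the scanner.
- lever_pivot (a point): Point on the cam shaft's axis in the plane in which the lever swings: at (0, -95, 40) mm in the fixture's frame. The shaft runs along the fixture's y.
- lever_knob: Red cross grip, 24 mm diameter, 26 mm long along the fixture's y, on the end of the cam lever (10 mm rod) outside the fixture's -y cheek (25 mm free between); origin at its centre, 90 mm from lever_pivot. At rest the lever points level along the fixture's -x, grip 40 mm above the desk. Pinch its flat ends from above: it turns freely about y, so the hand need not tilt as the lever swings.
- cam_lever (a joint): Angle of the cam lever, rad: 0 = at rest, level, pointing to the fixture's -x; grows as the red grip swings up and over; 1.571 = straight up = highest lift; stop at 2.4, past the top. A spring pulls it back to 0 always (about 1.1 N at the grip at rest, 3.2 N straight up, plus the probes' springs).
- lift_plate (a joint): Lift of the white plate that carries the board, m: driven by the cam, 0.010 x sin(lever angle): 0 at rest, 0.010 at the highest point, less again beyond.
- nest (a point): Centre of the top face of the lift plate, on which the board stands between green lips; 64 mm above the desk at rest.
- board: Blue circuit board, 48 x 75 x 16 mm, on brass spacers, loose in the nest of the lift plate; origin at the centre of its underside. Its top face is 8 mm above the origin.
- probe_head: Black sprung plate with four brass probe pins below the bridge; origin at the height of the pin tips, 79 mm above the desk when free. The board touches the pins after 7 mm of lift and presses them up 3 mm at full lift (about 8 N).
- scanner: Grey code scanner lying on its side, bolted down, nose along its +x to an upright job card (60 mm high); head at y = 29 to 75 mm, top 58 mm high. Its black fixed grip runs along -y (y = 30 to -82 mm), x = -29 to -3 mm, z = 22 to 54 mm. Origin on the desk below, z up. Place and yaw vary.
- squeeze_point (a point): Point at (-10, -16, 38) mm in the scanner's frame, midway between the grip's back face and the front of the squeezed trigger. From above, fingers closing along the scanner's x straddle grip and trigger here: 49 mm over both at rest, 37 mm when squeezed. The desk below is free.
- trigger (a joint): Angle of the orange trigger blade (50 mm long, 18 mm high, hinged about a vertical pin next to the scanner's head, on the +x side of the grip), rad: 0 = sprung out at rest, 0.30 = squeezed fully. Needs about 3 N at its middle to start and 7 N at the end; springs back by itself.
- kapton_tape: Roll of amber tape lying flat, 54 mm across, 13 mm high; bystander near the fixture; origin at the centre of its underside.
- flux_jar: Small white jar with yellow lid, 43 mm across, 29 mm high; bystander near the fixture; origin at the centre of its underside.
- usb_stick: Red USB stick lying flat, 17 x 50 x 8 mm; bystander near the scanner; origin at the centre of its underside.
Things that resemble listed ones, but are neither listed nor needed, are in the scene too. What is meant by the board is not turquoise, and is the smaller of those in its own colour.

How it is judged:
By the outcome, as a careful person would: the job done as asked, in the order asked, and still so for the second after the job is handed in, while the arm keeps its last pose, push and grip.
It also fails if it takes over 48 s, if anything falls off the work surface, if the arm or the gripper's body presses on something with over 40 N, if the wrist force passes 120 N, or if a joint passes its speed limit or range.

## Robot

A 6-joint arm with a two-finger parallel gripper is mounted at the origin on a cart in front of the work surface, level with it; the furniture and walls round the work are solid. World frame = base frame: x ahead of the robot, y to its left, z up, the work surface at z = 0. Lengths are in m, angles in rad, forces in N, time in s.
With the tool pointing down it reaches from about 0.3 to 0.775 m from the base axis. Payload 14.6 kg.
Tool frame: the origin (TCP) lies between the finger pads; the fingertips stand ctrl.tip_extent ahead of it and the grasp point (between the pads) lies 3 mm ahead of it (ctrl.tip_extent is the distance from the TCP to the fingertips, in m); z points along the fingers, y is the line along which they close (so a half turn about z gives the same grasp; the last joint's range is limited). The gripper opens to 94 mm and grips with 3 to 60 N. Pads are 16 mm wide; open, the fingers measure 119 mm over their backs; the gripper's body (75 mm by 177 mm) begins 78 mm behind the grasp point.
Start: joints at [-1.225, 0.3, 1.521, -0, 1.321, -0.067], TCP at [0.221, -0.504, 0.227] pointing down, gripper open.
Joint ranges: [-3.03, 3.03], [-0.79, 2.21], [0.23, 2.52], [-1.04, 4.18], [0, 3.07], [-2.55, 2.55]. Speed limits (rad/s): [2.22, 2.22, 2.57, 3.14, 3.14, 3.14].

## Interface

Orientations are given as [roll, pitch, yaw] about the fixed x, y, z axes, in that order (R = Rz(yaw) Ry(pitch) Rx(roll)).
In Python, from station import ctrl, eyes gives the robot as it stands. The module is installed in compiled form; this text tells all that it offers.
- The arm moves only by the tool hand_motion, called as name([rows], argument=value, ...), one row to a line, values as JSON. Schema: {"type":"object","properties":{"steps":{"type":"array","items":{"type":"array","prefixItems":[{"type":"array","items":{"type":"number"},"minItems":3,"maxItems":3},{"type":"array","items":{"type":"number"},"minItems":3,"maxItems":3}],"minItems":2,"maxItems":2},"minItems":1,"maxItems":10},"jaw":{"type":"number"},"clamp_n":{"type":"number"},"only":{"type":"string"},"quiet":{"type":"boolean"},"lines":{"type":"string"}},"required":["steps"],"additionalProperties":false}. steps is a list of rows, 1 to 10 of them, each written [[dx, dy, dz], [rx, ry, rz]]: dx, dy, dz in shares of 30 cm (1.0 is 30 cm), then a rotation vector rx, ry, rz in fractions of the full range, 1 being 4 rad; each row shifts and turns the commanded pose from where the row before left it, along the tool's axes as they then stand; what a row does not reach is not made up. A row lasts 1/10 s, in which the tool goes at most 0.05 m and 0.15 rad, less where a joint would pass 70% of its speed; a pose out of reach is approached as far as the arm can. jaw is the finger opening in m, set as the call begins (left out keeps the last). The fingers move at their own pace and stop on an object; clamp_n is the grip in N (left out, the last holds). Time passes only in rows, so rows that do not move let the fingers close. The tool returns the time, the measured TCP pose, the force, the opening and the grip force at its end. only (a regular expression) keeps the lines of the reply that match it, lines (a string "A,B") keeps lines A to B, and quiet returns only ok. Shift and turn numbers lie between -1 and 1, and a call with a number outside is refused. Input that does not fit is refused with a message, and nothing moves.
- ctrl.get_obs(): the state, without advancing time (a new reading comes with each control period).
- eyes.camera(name): name is "scene" or "top" or "wrist"; returns a dict with "pixels" (420x560x3 uint8, blue, green, red), "fx", "fy", "cx", "cy" (pixels), "k1" (the pictures are not rectified: a ray, as slopes to the right and down, at radius r is drawn at 1 + k1 r^2 times it, then the intrinsics apply), "extrinsics" (4x4, takes a point from camera to world coordinates). Camera axes: x right, y up, looking along -z (the intrinsics and any distortion apply to the point x, -y, -z); pixel columns grow to the right and rows downward; lengths in m; the calibration is good to about 2 mm. A picture is of the moment at which its call begins. There is no depth.
- ctrl.hand_in(): hands the job in; it is judged then, once.
The state is a dict: "time_s": time; "qpos": joint angles; "joint_vel": joint speeds; "tau": joint torques, N m; "ee_pos": TCP position; "eef_rot": TCP orientation; "force": force on the tool from outside, world axes, zero at the start; "moment": the same for the moment, N m; "grip_width": finger opening in m; "grip_force": force on a finger pad.
Only numpy, scipy, OpenCV 4.12 (cv2) and the standard library are available. Lean on these libraries where they do the work, as an engineer would, in place of code of your own. Each camera call takes 0.05 s, during which the arm holds its last target. There are 200 camera calls.

## Working session

There is one attempt and no reset: what is moved stays moved. The work goes in short steps, Python scripts to look and compute and a tool call to move; the robot and the scene stay as the last step left them, time stands still between calls to the robot, and variables do not carry over. Pictures are saved under pics/ and viewed, at most 10 in all, crops included, and the job is handed in when it is done.

```bash
mkdir -p pics; cat > h.py <<'E'
import numpy as np, cv2
from station import ctrl, eyes
def ray(c,u,v):
    xd,yd=(u-c["cx"])/c["fx"],(v-c["cy"])/c["fy"]
    x,y=xd,yd
    for _ in range(30):
        s=1+c["k1"]*(x*x+y*y); x,y=xd/s,yd/s
    T=np.array(c["extrinsics"]); d=T[:3,:3]@np.array([x,-y,-1.]); return T[:3,3],d/np.linalg.norm(d)
def onz(c,u,v,z):
    o,d=ray(c,u,v); return o+d*(z-o[2])/d[2]
def proj(c,p):
    T=np.array(c["extrinsics"]); q=T[:3,:3].T@(np.asarray(p)-T[:3,3]); x,y=q[0]/-q[2],-q[1]/-q[2]
    s=1+c["k1"]*(x*x+y*y); return c["cx"]+c["fx"]*x*s, c["cy"]+c["fy"]*y*s
def tri(c1,p1,c2,p2):
    o1,d1=ray(c1,*p1);o2,d2=ray(c2,*p2)
    t=np.linalg.lstsq(np.c_[d1,-d2],o2-o1,rcond=None)[0]
    a,b=o1+d1*t[0],o2+d2*t[1]; return (a+b)/2,np.linalg.norm(a-b)
def blobs(im,lo,hi,amin=40):
    h=cv2.cvtColor(im,cv2.COLOR_BGR2HSV); 
    m=cv2.inRange(h,lo,hi) if lo[0]<=hi[0] else cv2.inRange(h,(0,lo[1],lo[2]),hi)|cv2.inRange(h,lo,(179,255,255))
    n,l,st,ce=cv2.connectedComponentsWithStats(m)
    return [(st[i].tolist(),ce[i].round(1).tolist()) for i in range(1,n) if st[i,4]>=amin],l
E
python3 - <<'E'
from h import *
import pickle
C={n:eyes.camera(n) for n in("scene","top")}
pickle.dump(C,open("c0.pkl","wb"))
for n,c in C.items(): cv2.imwrite(f"pics/{n}0.png",cv2.resize(c["pixels"],(800,600)));print(n,c["fx"],c["k1"],np.round(c["extrinsics"],3).tolist())
print(ctrl.get_obs(),ctrl.tip_extent)
E
```

```text
scene 509.83076165886666 -0.13435102579714556 [[-0.867, 0.223, -0.447, -0.033], [-0.499, -0.395, 0.771, 0.935], [-0.005, 0.891, 0.453, 0.661], [0.0, 0.0, 0.0, 1.0]]
top 419.6373197009389 -0.02844618665534409 [[0.002, 0.982, -0.19, 0.373], [-1.0, 0.003, 0.003, -0.018], [0.004, 0.19, 0.982, 0.912], [0.0, 0.0, 0.0, 1.0]]
{'time_s': 0.1, 'qpos': array([-1.22461654e+00,  3.00422157e-01,  1.52151611e+00, -1.41692468e-05,
        1.32069959e+00, -6.66206878e-02]), 'joint_vel': array([ 0.0004654 , -0.00283937, -0.00079974, -0.00015772, -0.00102967,
        0.00014457]), 'tau': array([ 2.03560347e-03, -5.32640505e+01, -3.53279185e+01,  7.09517626e-02,
        2.35345087e-02, -7.83254950e-05]), 'ee_pos': array([ 0.22055846, -0.50360755,  0.22694065]), 'eef_rot': array([-3.14054886e+00, -5.58861018e-05,  4.12803957e-01]), 'force': array([ 0.19656615,  0.48672897, -0.6161766 ]), 'moment': array([ 0.00601753, -0.01182352, -0.00771118]), 'grip_force': 0.0, 'grip_width': 0.09401048470879798} 0.022
```

View pics/top0.png

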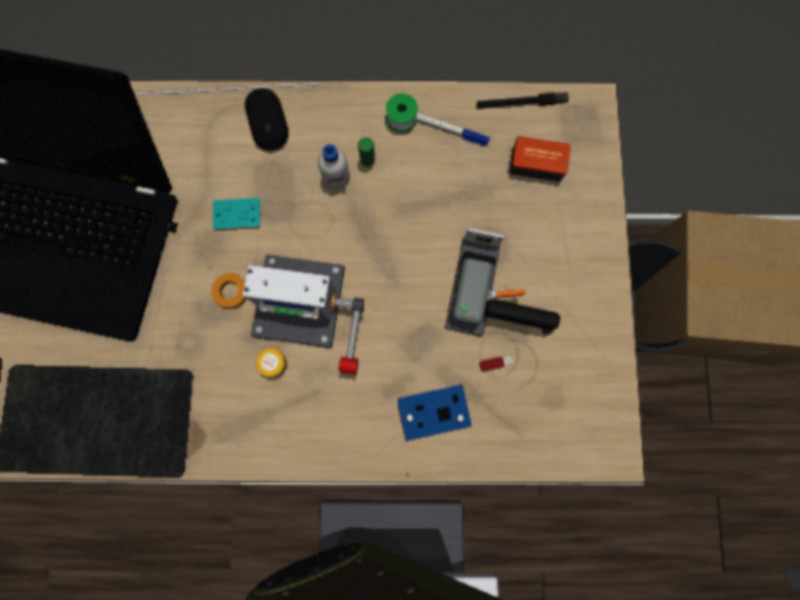

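View pics/scene0.png

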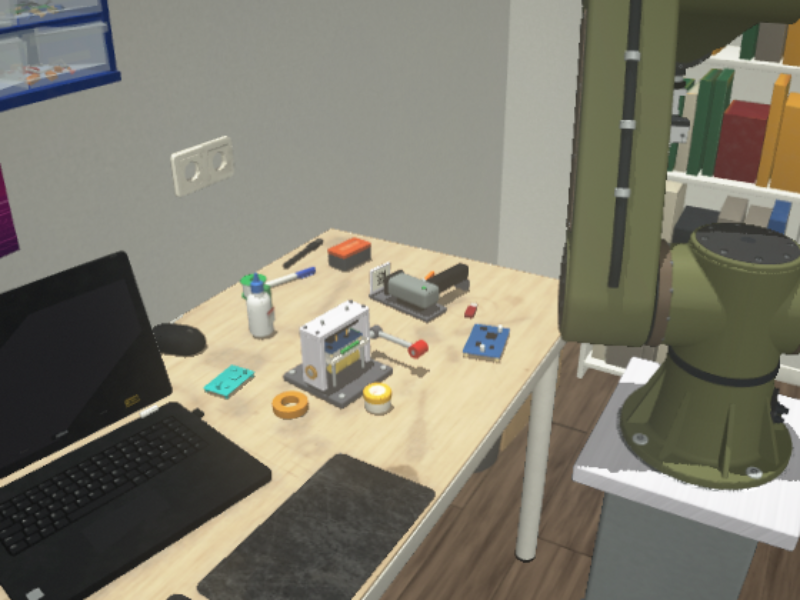

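The top view (800x600 scale) shows the fixture at about (298,305), its lever from (356,304) to the red grip at (348,366), the scanner at (475,290) with grip reaching (558,318), the orange trigger at (508,293) and the USB stick at (492,364). The scene view confirms this: the knob is at (418,348) and the trigger at (430,276).

```bash
python3 - <<'E'
from h import *
import pickle
C=pickle.load(open("c0.pkl","rb"))
for n in C:
  im=C[n]["pixels"]
  print(n,"red",blobs(im,(172,150,70),(4,255,255),25)[0]); print(n,"orange",blobs(im,(5,150,120),(16,255,255),15)[0])
  print(n,"dark",[b for b in blobs(im,(0,0,0),(179,255,45),150)[0] if b[0][4]<3000])
t=C["top"]
b,l=blobs(t["pixels"],(0,0,0),(179,255,40),100)
E
```

```text
scene red [([286, 238, 13, 12, 83], [292.9, 243.2])]
scene orange [([230, 167, 29, 14, 197], [243.7, 173.0]), ([298, 190, 6, 6, 17], [300.8, 192.4])]
scene dark []
top red [([237, 250, 13, 12, 124], [243.4, 255.5]), ([336, 250, 16, 9, 99], [343.9, 254.4])]
top orange [([360, 96, 39, 25, 783], [379.0, 107.9]), ([148, 191, 23, 24, 308], [158.8, 202.7]), ([348, 203, 20, 5, 79], [357.0, 204.9])]
top dark [([172, 62, 29, 44, 920], [186.1, 83.4]), ([334, 66, 62, 10, 284], [366.9, 70.5]), ([357, 115, 37, 12, 192], [374.3, 121.5]), ([441, 160, 119, 136, 2855], [468.6, 218.2]), ([339, 210, 52, 24, 664], [364.5, 220.4]), ([179, 217, 51, 12, 287], [205.6, 223.4]), ([449, 282, 53, 20, 245], [466.6, 292.4]), ([501, 346, 36, 56, 441], [512.9, 378.2]), ([224, 349, 99, 3, 198], [272.5, 350.5]), ([31, 376, 79, 18, 549], [74.7, 383.6]), ([412, 387, 56, 6, 187], [438.4, 389.6]), ([487, 408, 59, 7, 225], [511.5, 411.1]), ([501, 411, 59, 9, 196], [536.2, 416.4])]
```

```bash
python3 - <<'E'
from h import *
import pickle
C=pickle.load(open("c0.pkl","rb")); t,s=C["top"],C["scene"]
print("knob",tri(t,(243.4,255.5),s,(292.9,243.2)))
print("trig",tri(t,(357,204.9),s,(300.8,192.4)))
_,l=blobs(t["pixels"],(0,0,0),(179,255,40),100)
m=(l==l[220,364]).astype('uint8'); m[:,:343]=0
r=cv2.minAreaRect(cv2.findContours(m,0,1)[0][0]); bp=cv2.boxPoints(r)
for p in bp: print("grip corner",p,onz(t,*p,.045).round(4))
_,l=blobs(t["pixels"],(5,150,120),(16,255,255),15)
r=cv2.minAreaRect(cv2.findContours((l==l[205,357]).astype('uint8'),0,1)[0][0])
for p in cv2.boxPoints(r): print("trig corner",p,onz(t,*p,.045).round(4))
# rod + card
for p in [(249,214),(245,250)]: print("rod",onz(t,*p,.04))
E
```

```text
knob (array([0.4492066 , 0.05629393, 0.04243823]), np.float64(0.0005903487498274891))
trig (array([ 0.55598911, -0.18178775,  0.04605973]), np.float64(0.0008800148816535575))
grip corner [339.90112 222.83823] [ 0.5181 -0.1447  0.045 ]
grip corner [343.3697  208.46857] [ 0.5488 -0.1527  0.045 ]
grip corner [391.43146 220.0697 ] [ 0.5243 -0.2534  0.045 ]
grip corner [387.9629  234.43936] [ 0.4938 -0.2446  0.045 ]
trig corner [348. 203.] [ 0.5607 -0.1629  0.045 ]
trig corner [367. 203.] [ 0.5608 -0.2032  0.045 ]
trig corner [367. 207.] [ 0.5522 -0.2029  0.045 ]
trig corner [348. 207.] [ 0.552  -0.1626  0.045 ]
rod [0.53734102 0.04643407 0.04      ]
rod [0.46112868 0.05351097 0.04      ]
```

The manual's scale: shifts go in shares of 30 cm and turns go in shares of 4 rad. Converting my numbers, 0.04 m / 0.3 = 0.1333, -0.017 m / 0.3 = -0.0567.

hand_motion([
  [[0.1333, -0.0567, 0], [0, 0, 0]],
  [[0.1333, -0.0567, 0], [0, 0, 0]],
  [[0.1333, -0.0567, 0], [0, 0, 0]],
  [[0.1333, -0.0567, 0], [0, 0, 0]],
  [[0.1333, -0.0567, 0], [0, 0, 0]],
  [[0.1333, -0.0567, 0], [0, 0, 0]],
  [[0.1333, -0.0567, 0], [0, 0, 0]],
  [[0.1333, -0.0567, 0], [0, 0, 0]],
  [[0.1333, -0.0567, 0], [0, 0, 0]],
  [[0.1333, -0.0567, 0], [0, 0, 0]],
], jaw=0.094, clamp_n=20)

```text
time_s: 1.1
ee_pos: [0.5198, -0.186, 0.2272]
eef_rot: [-3.141, 0.0, 0.413]
force: [0.7, -0.8, 0.4]
grip_width: 0.0936
grip_force: 0.0
```

hand_motion([
  [[0, 0, 0], [0, 0, -0.0325]],
  [[0, 0, 0], [0, 0, -0.0325]],
  [[0, 0, 0], [0, 0, -0.0325]],
  [[0, 0, 0], [0, 0, -0.0325]],
  [[0, 0, 0], [0, 0, -0.0325]],
  [[0, 0, 0], [0, 0, -0.0325]],
  [[0, 0, 0], [0, 0, -0.0325]],
  [[0, 0, 0], [0, 0, 0]],
  [[0, 0, 0], [0, 0, 0]],
])

```text
time_s: 2.0
ee_pos: [0.5188, -0.1876, 0.2272]
eef_rot: [-3.141, -0.0, 1.319]
force: [0.1, -0.8, 1.3]
grip_width: 0.0943
grip_force: 0.0
```

```bash
python3 - <<'E'
from h import *
import pickle
c=eyes.camera("wrist");pickle.dump(c,open("w1.pkl","wb"));cv2.imwrite("pics/w1.png",c["pixels"]);o=ctrl.get_obs();print(o["ee_pos"],o["eef_rot"],np.round(c["extrinsics"],3).tolist(),c["fx"])
E
```

```text
[ 0.51878349 -0.18758     0.22728848] [-3.14128065e+00 -5.41468071e-05  1.31916393e+00] [[0.968, 0.241, 0.066, 0.537], [-0.25, 0.934, 0.256, -0.113], [-0.0, -0.265, 0.964, 0.385], [0.0, 0.0, 0.0, 1.0]] 315.44988085122174
```

View pics/w1.png

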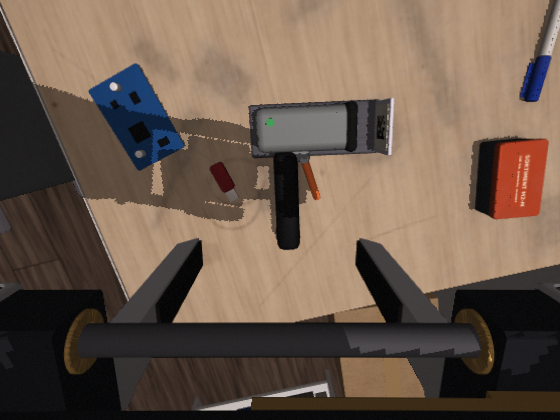

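The wrist view shows the grip from (285,152) to (288,249), the trigger from (303,160) to (318,198), and the USB stick at (222,180), clear of the finger line.

```bash
python3 - <<'E'
from h import *
import pickle
w=pickle.load(open("w1.pkl","rb")); t=pickle.load(open("c0.pkl","rb"))["top"]
b,l=blobs(w["pixels"],(5,120,90),(16,255,255),40); b=[x for x in b if 290<x[1][0]<330]; print(b)
tr=b[0]; print("trig",tri(t,(357,204.9),w,tr[1]))
m=(l==l[int(tr[1][1]),int(tr[1][0])]).astype('uint8')
for p in cv2.boxPoints(cv2.minAreaRect(cv2.findContours(m,0,1)[0][0])): print("  t",onz(w,*p,.047).round(4))
h=cv2.cvtColor(w["pixels"],cv2.COLOR_BGR2HSV); m=cv2.inRange(h,(0,0,0),(179,255,45)); m[:160]=0;m[252:]=0;m[:,:262]=0;m[:,312:]=0
n,l,st,ce=cv2.connectedComponentsWithStats(m);i=1+st[1:,4].argmax();print(st[i],ce[i])
m=(l==i).astype('uint8')
bp=cv2.boxPoints(cv2.minAreaRect(cv2.findContours(m,0,1)[0][0])); print(bp)
for p in bp: print("  g",onz(w,*p,.05).round(4))
bt=np.array([[391.4,220.07],[387.96,234.4]]).mean(0)
lo=bp[np.argsort(bp[:,1])[2:]].mean(0); print("gripend",tri(t,bt,w,lo))
# rows across the grip: left/right edges + axis line
ax=[]
for v in range(170,241,10):
  x=np.where(m[v])[0]; ax.append(onz(w,(x[0]+x[-1])/2,v,.046)[:2]); 
ax=np.array(ax);print(ax.round(4).tolist()); vx,vy,_,_=cv2.fitLine(ax.astype('float32'),2,0,.01,.01).ravel(); print("yaw s",np.arctan2(-vx,vy)%np.pi-0)
# head/base top edge for yaw
for p in [(249,107),(390,98),(250,157),(392,154)]: print("base/card",onz(w,*p,.012).round(4))
E
```

```text
[([302, 162, 19, 38, 272], [311.4, 180.9])]
trig (array([ 0.55614108, -0.1814099 ,  0.04728216]), np.float64(5.20577389760229e-05))
  t [ 0.5501 -0.1602  0.047 ]
  t [ 0.5578 -0.1596  0.047 ]
  t [ 0.5618 -0.2027  0.047 ]
  t [ 0.5539 -0.2034  0.047 ]
[ 273  160   27   90 2070] [286.62028986 203.02608696]
[[273. 160.]
 [299. 160.]
 [299. 249.]
 [273. 249.]]
  g [ 0.5217 -0.149   0.05  ]
  g [ 0.5483 -0.1558  0.05  ]
  g [ 0.5248 -0.254   0.05  ]
  g [ 0.4961 -0.2466  0.05  ]
gripend (array([ 0.50945783, -0.24966414,  0.04778714]), np.float64(0.0032804052816384492))
[[0.5319, -0.1631], [0.5292, -0.1737], [0.5276, -0.1847], [0.5248, -0.1957], [0.5226, -0.2069], [0.5197, -0.2182], [0.5168, -0.2298], [0.5156, -0.2419]]
yaw s 2.9309359
base/card [ 0.5089 -0.0891  0.012 ]
base/card [ 0.6636 -0.1194  0.012 ]
base/card [ 0.4948 -0.143   0.012 ]
base/card [ 0.6562 -0.1811  0.012 ]
```

In the tool's units: 0.031 m / 0.3 = 0.1033, 0.0125 m / 0.3 = 0.0417, -0.03 rad / 4 = -0.0075.

hand_motion([
  [[0.0167, 0.0417, 0], [0, 0, -0.0075]],
  [[0, 0, 0.1033], [0, 0, 0]],
  [[0, 0, 0.1033], [0, 0, 0]],
  [[0, 0, 0.1033], [0, 0, 0]],
  [[0, 0, 0.1033], [0, 0, 0]],
  [[0, 0, 0.1033], [0, 0, 0]],
  [[0, 0, 0.1033], [0, 0, 0]],
  [[0, 0, 0], [0, 0, 0]],
  [[0, 0, 0], [0, 0, 0]],
])

```text
time_s: 2.95
ee_pos: [0.5324, -0.1859, 0.0421]
eef_rot: [-3.141, -0.0, 1.351]
force: [0.4, 0.5, 0.4]
grip_width: 0.0938
grip_force: 0.0
```

hand_motion([
  [[0, 0, 0], [0, 0, 0]],
  [[0, 0, 0], [0, 0, 0]],
  [[0, 0, 0], [0, 0, 0]],
  [[0, 0, 0], [0, 0, 0]],
  [[0, 0, 0], [0, 0, 0]],
  [[0, 0, 0], [0, 0, 0]],
  [[0, 0, 0], [0, 0, 0]],
  [[0, 0, 0], [0, 0, 0]],
  [[0, 0, 0], [0, 0, 0]],
  [[0, 0, 0], [0, 0, 0]],
], jaw=0.02, clamp_n=25)

```text
time_s: 3.95
ee_pos: [0.533, -0.1866, 0.042]
eef_rot: [3.139, 0.001, 1.353]
force: [5.2, -6.9, -0.6]
grip_width: 0.0366
grip_force: 25.0
```

```bash
python3 - <<'E'
from h import *
c=eyes.camera("wrist");cv2.imwrite("pics/w2.png",c["pixels"])
E
```

```text
(no output)
```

View pics/w2.png

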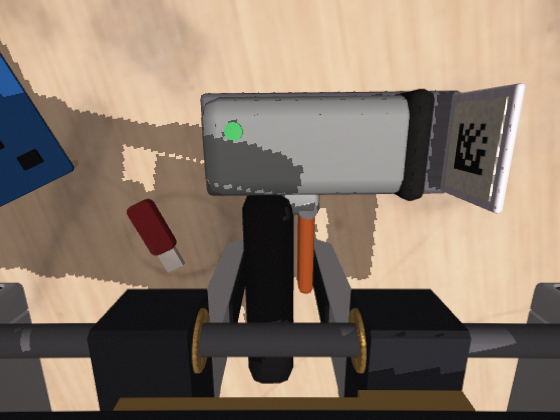

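The pads closed to 36.6 mm, which is the fully squeezed width, and the blade at (306,250) lies parallel to the grip. The trigger is squeezed, so I'll release it and go to the knob.

hand_motion([
  [[0, 0, 0], [0, 0, 0]],
  [[0, 0, 0], [0, 0, 0]],
  [[0, 0, 0], [0, 0, 0]],
  [[0, 0, 0], [0, 0, 0]],
  [[0, 0, 0], [0, 0, 0]],
  [[0, 0, 0], [0, 0, 0]],
  [[0, 0, 0], [0, 0, 0]],
  [[0, 0, 0], [0, 0, 0]],
], jaw=0.094, clamp_n=20)

```text
time_s: 4.8
ee_pos: [0.532, -0.1859, 0.0413]
eef_rot: [-3.141, 0.0, 1.353]
force: [-0.4, -0.1, -0.2]
grip_width: 0.0936
grip_force: 0.0
```

hand_motion([
  [[0, 0, -0.1], [0, 0, 0]],
  [[0, 0, -0.15], [0, 0, 0]],
  [[0, 0, -0.15], [0, 0, 0]],
  [[0, 0, -0.15], [0, 0, 0]],
  [[0, 0, -0.0833], [0, 0, 0]],
  [[0, 0, 0], [0, 0, 0]],
])

```text
time_s: 5.4
ee_pos: [0.5332, -0.1863, 0.2354]
eef_rot: [3.135, 0.001, 1.353]
force: [-0.9, -0.1, -0.1]
grip_width: 0.0942
grip_force: 0.0
```

```bash
python3 - <<'E'
from h import *
c=eyes.camera("wrist"); print(blobs(c["pixels"],(5,120,90),(16,255,255),40)[0])
t=eyes.camera("top"); print(blobs(t["pixels"],(5,150,120),(16,255,255),15)[0])
E
```

```text
[([471, 151, 55, 76, 3227], [497.5, 188.1]), ([289, 165, 17, 38, 256], [297.3, 183.9]), ([366, 307, 15, 16, 187], [372.8, 315.3]), ([369, 358, 16, 39, 488], [376.6, 376.9])]
[([359, 96, 34, 23, 584], [374.0, 106.9]), ([148, 191, 23, 25, 168], [157.9, 204.6]), ([160, 191, 11, 8, 16], [165.2, 193.2])]
```

hand_motion([
  [[0.1217, -0.075, 0], [0, 0, 0]],
  [[0.1217, -0.075, 0], [0, 0, 0]],
  [[0.1217, -0.075, 0], [0, 0, 0]],
  [[0.1217, -0.075, 0], [0, 0, 0]],
  [[0.1217, -0.075, 0], [0, 0, 0]],
  [[0.1217, -0.075, 0], [0, 0, 0]],
  [[0, 0, 0], [0, 0, 0]],
])

```text
time_s: 6.2
ee_pos: [0.4459, 0.0604, 0.2301]
eef_rot: [-3.139, 0.0, 1.357]
force: [-0.2, 0.3, 0.5]
grip_width: 0.0942
grip_force: 0.0
```

hand_motion([
  [[0, 0, 0], [0, 0, -0.035]],
  [[0, 0, 0], [0, 0, -0.035]],
  [[0, 0, 0], [0, 0, -0.035]],
  [[0, 0, 0], [0, 0, -0.035]],
  [[0, 0, 0], [0, 0, -0.035]],
  [[0, 0, 0], [0, 0, -0.035]],
  [[0, 0, 0], [0, 0, -0.035]],
])

```text
time_s: 6.9
ee_pos: [0.4475, 0.0565, 0.23]
eef_rot: [-3.14, -0.002, 2.338]
force: [0.9, -0.1, -0.9]
grip_width: 0.094
grip_force: 0.0
```

hand_motion([
  [[0, 0, 0], [0, 0, -0.035]],
  [[0, 0, 0], [0, 0, -0.035]],
  [[0, 0, 0], [0, 0, -0.035]],
  [[0, 0, 0], [0, 0, -0.035]],
  [[0, 0, 0], [0, 0, -0.035]],
  [[0, 0, 0], [0, 0, 0]],
  [[0, 0, 0], [0, 0, 0]],
])

```text
time_s: 7.6
ee_pos: [0.4476, 0.0568, 0.2306]
eef_rot: [-3.141, -0.001, 3.028]
force: [0.1, 0.7, 0.2]
grip_width: 0.094
grip_force: 0.0
```

```bash
python3 - <<'E'
from h import *
import pickle
c=eyes.camera("wrist");pickle.dump(c,open("w3.pkl","wb"));cv2.imwrite("pics/w3.png",c["pixels"])
E
```

```text
(no output)
```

View pics/w3.png

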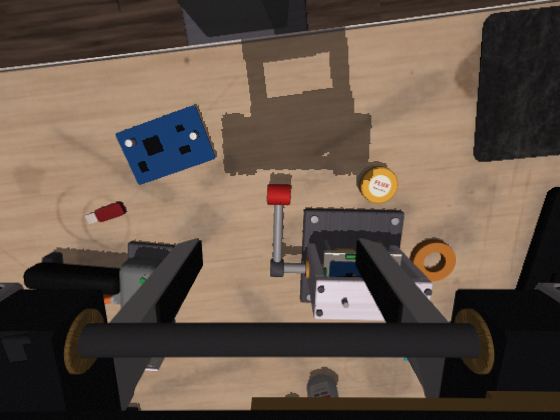

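The trigger blob is tilted again as it was at rest, so it sprang back. The wrist view shows the knob at (279,195), the shaft end at (277,268), the jar at (379,185) well clear of the fingers, and the base edge from (304,211) to (403,210).

```bash
python3 - <<'E'
from h import *
import pickle
w=pickle.load(open("w3.pkl","rb")); C=pickle.load(open("c0.pkl","rb")); t,s=C["top"],C["scene"]
b=[x for x in blobs(w["pixels"],(172,120,60),(4,255,255),60)[0] if abs(x[1][0]-279)<15]; print(b)
k=b[0][1]
print("knob w-t",tri(t,(243.4,255.5),w,k)); print("w-s",tri(s,(292.9,243.2),w,k)); K=onz(w,*k,.043)
print("K",K)
for p in [(277,262),(278,240),(279,215)]: print("rod",onz(w,*p,.045).round(4))
a,b=onz(w,304,211,.012),onz(w,404,211,.012); d=b-a; print("base front",a,b,np.linalg.norm(d),"yaw",np.arctan2(-d[0],d[1]))
a2=onz(w,301,301,.012);print(a2, np.arctan2(*(a2-a)[[1,0]]))
print("jar",onz(w,379,185,.029))
print(ctrl.get_obs()["ee_pos"])
E
```

```text
[([267, 184, 24, 21, 480], [278.4, 194.1])]
knob w-t (array([0.44969501, 0.05652924, 0.03482498]), np.float64(0.0013963546476708987))
w-s (array([0.44809562, 0.05643915, 0.04263273]), np.float64(0.0012562047214387244))
K [0.44741487 0.05622369 0.043     ]
rod [0.5284 0.0453 0.045 ]
rod [0.501  0.0496 0.045 ]
rod [0.4711 0.0542 0.045 ]
base front [0.47918387 0.08442378 0.012     ] [0.49320928 0.20707597 0.012     ] 0.12345150332597904 yaw -0.11385653439634955
[0.60356651 0.06873891 0.012     ] -0.12543962954405327
jar [0.45307048 0.17244128 0.029     ]
[0.4476599  0.05689644 0.23082335]
```

In the tool's units: 0.032 m / 0.3 = 0.1067, 0.03 m / 0.3 = 0.1.

hand_motion([
  [[0, 0, 0.1], [0, 0, 0]],
  [[0, 0, 0.1067], [0, 0, 0]],
  [[0, 0, 0.1067], [0, 0, 0]],
  [[0, 0, 0.1067], [0, 0, 0]],
  [[0, 0, 0.1067], [0, 0, 0]],
  [[0, 0, 0.1], [0, 0, 0]],
  [[0, 0, 0], [0, 0, 0]],
  [[0, 0, 0], [0, 0, 0]],
], jaw=0.07, clamp_n=40)

```text
time_s: 8.45
ee_pos: [0.4479, 0.0571, 0.0439]
eef_rot: [-3.141, -0.001, 3.031]
force: [-0.1, -0.4, 0.3]
grip_width: 0.07
grip_force: 0.0
```

hand_motion([
  [[0, 0, 0], [0, 0, 0]],
  [[0, 0, 0], [0, 0, 0]],
  [[0, 0, 0], [0, 0, 0]],
  [[0, 0, 0], [0, 0, 0]],
  [[0, 0, 0], [0, 0, 0]],
  [[0, 0, 0], [0, 0, 0]],
  [[0, 0, 0], [0, 0, 0]],
  [[0, 0, 0], [0, 0, 0]],
], jaw=0.01, clamp_n=40)

```text
time_s: 9.25
ee_pos: [0.4477, 0.0566, 0.0434]
eef_rot: [-3.141, -0.0, 3.032]
force: [0.1, -7.3, 0.4]
grip_width: 0.0261
grip_force: 39.9
```

```bash
python3 - <<'E'
from h import *
c=eyes.camera("wrist");cv2.imwrite("pics/w4.png",c["pixels"])
E
```

```text
(no output)
```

View pics/w4.png

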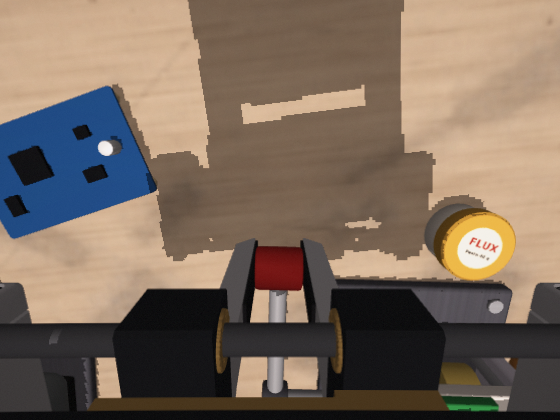

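The pads close on the red grip at (279,268) with a width of 26.1 mm, which equals the grip's length. Now I'll swing the lever along the arc.

In the tool's units: -0.014 m / 0.3 = -0.0467, -0.001 m / 0.3 = -0.0033.

hand_motion([
  [[-0.0033, -0.0033, -0.0467], [0, 0, 0]],
  [[-0.011, 0, -0.0457], [0, 0, 0]],
  [[-0.018, 0, -0.0437], [0, 0, 0]],
  [[-0.0247, 0, -0.04], [0, 0, 0]],
  [[-0.0307, 0, -0.0357], [0, 0, 0]],
  [[0, 0, 0], [0, 0, 0]],
], clamp_n=40)

```text
time_s: 9.9
ee_pos: [0.4743, 0.0528, 0.1077]
eef_rot: [-3.141, 0.0, 3.032]
force: [-4.4, -4.2, 1.8]
grip_width: 0.0256
grip_force: 39.9
```

```bash
python3 -c "
from h import *
o=ctrl.get_obs();print(o['moment'])"
```

```text
[-0.64204112  0.74731222 -0.29340906]
```

hand_motion([
  [[-0.0357, 0, -0.0307], [0, 0, 0]],
  [[-0.04, 0, -0.0247], [0, 0, 0]],
  [[-0.0437, 0, -0.018], [0, 0, 0]],
  [[-0.0457, 0, -0.011], [0, 0, 0]],
  [[-0.047, 0, -0.0037], [0, 0, 0]],
  [[0, 0, 0], [0, 0, 0]],
  [[0, 0, 0], [0, 0, 0]],
])

```text
time_s: 10.6
ee_pos: [0.5373, 0.0443, 0.1337]
eef_rot: [-3.138, 0.0, 3.032]
force: [-4.0, -17.2, 7.6]
grip_width: 0.0259
grip_force: 39.9
```

```bash
python3 - <<'E'
from h import *
import pickle
C={n:eyes.camera(n) for n in("scene","wrist")};pickle.dump(C,open("c5.pkl","wb"))
s=C["scene"]["pixels"];print(blobs(s,(172,120,60),(4,255,255),20)[0]); cv2.imwrite("pics/s5.png",np.hstack([cv2.resize(s[180:320,180:340],(457,400),interpolation=2),cv2.resize(C["wrist"]["pixels"],(343,257)).__class__ and cv2.copyMakeBorder(cv2.resize(C["wrist"]["pixels"],(343,257)),0,143,0,0,0)]))
print(ctrl.get_obs()["force"],ctrl.get_obs()["ee_pos"])
E
```

```text
[([525, 72, 14, 31, 225], [531.6, 82.9]), ([261, 193, 8, 10, 64], [263.9, 197.4]), ([326, 214, 7, 8, 41], [328.8, 217.7])]
[ -2.95817012 -17.50810886   6.39510571] [0.53704695 0.04434255 0.13369019]
```

View pics/s5.png

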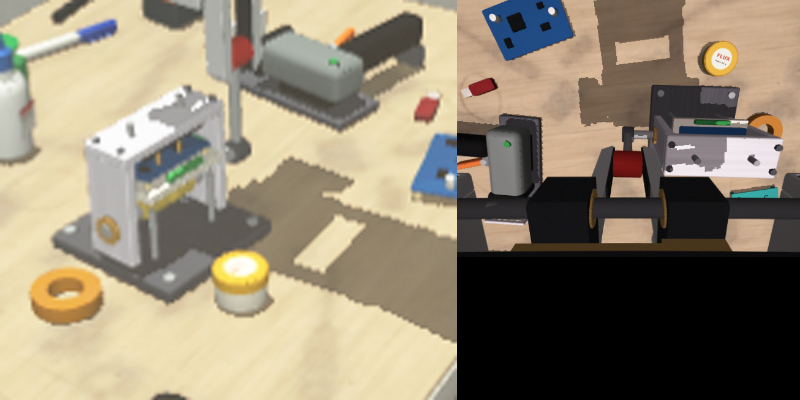

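The scene crop shows the lever upright, with the knob at (238,52) above the hinge at (236,148), and the board up at the pins. The wrist view shows the grip still held. Kinematics agree: 90.2 mm travel and 90.3 mm rise, which is about 90°. I'll ease the sideways load slightly.

In the tool's units: -0.001 m / 0.3 = -0.0033, -0.0005 m / 0.3 = -0.0017.

hand_motion([
  [[0, -0.0033, -0.001], [0, 0, 0]],
  [[0, -0.0017, 0], [0, 0, 0]],
  [[0, 0, 0], [0, 0, 0]],
  [[0, 0, 0], [0, 0, 0]],
  [[0, 0, 0], [0, 0, 0]],
  [[0, 0, 0], [0, 0, 0]],
  [[0, 0, 0], [0, 0, 0]],
  [[0, 0, 0], [0, 0, 0]],
  [[0, 0, 0], [0, 0, 0]],
  [[0, 0, 0], [0, 0, 0]],
])

```text
time_s: 11.7
ee_pos: [0.5367, 0.0442, 0.1337]
eef_rot: [-3.14, -0.0, 3.032]
force: [-4.0, -5.6, 3.4]
grip_width: 0.0257
grip_force: 39.9
```

```bash
python3 - <<'E'
from h import *
import pickle
c=eyes.camera("wrist"); C=pickle.load(open("c5.pkl","rb")); s=eyes.camera("scene")
k=[b for b in blobs(c["pixels"],(172,120,60),(4,255,255),60)[0]]; print(k)
ks=[b for b in blobs(s["pixels"],(172,120,60),(4,255,255),20)[0]]; print(ks)
kk=max((b for b in k if b[1][0]>200),key=lambda b:b[0][4])[1]
print("knob at z .13",onz(c,*kk,.137), "tri",tri(c,kk,s,ks[1][1]))
o=ctrl.get_obs(); print(o["ee_pos"],o["force"],o["grip_width"],o["time_s"])
E
```

```text
[([18, 128, 43, 29, 791], [39.6, 142.6]), ([255, 246, 48, 44, 2026], [278.5, 267.9])]
[([525, 72, 14, 31, 220], [531.6, 82.8]), ([262, 193, 7, 11, 61], [264.6, 197.8]), ([326, 214, 7, 8, 41], [328.8, 217.7])]
knob at z .13 [0.53409667 0.0442867  0.137     ] tri (array([0.53332085, 0.04354429, 0.13416192]), np.float64(0.004067793803145469))
[0.53663764 0.04420377 0.13368109] [-3.04562186 -6.82782255  3.75082712] 0.025853622923123667 11.8
```

```bash
python3 -c "
from station import ctrl
print(ctrl.hand_in())"
```

```text
the job is handed in; nothing more can be done
None
```

The job is handed in at about 12 s: the scanner trigger was squeezed fully (36.6 mm over grip and trigger) and sprang back, and the arm is holding the cam lever's red grip straight up at about 90°; nothing else was touched, and the hand-in returned no verdict.

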